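# Release the handleless stamp drawer through its access hole

### The arm

A 6-joint arm with a two-finger parallel gripper is mounted at the origin on the work surface. World frame = base frame: x ahead of the robot, y to its left, z up, the work surface at z = 0. Lengths are in m, angles in rad, forces in N, time in s.
With the tool pointing down it reaches from about 0.25 to 0.725 m from the base axis. Payload 4 kg.
Tool frame: the origin (TCP) lies midway between the tips of the shut fingers; the grasp point (between the pads) lies 19 mm behind it (bot.grip_point_offset is the distance from the TCP to the grasp point, in m); z points along the fingers, y is the line along which they close (so a half turn about z gives the same grasp; the last joint's range is limited). The gripper opens to 85 mm and grips with 20 to 120 N. Pads are 22 mm wide; open, the fingers measure 114 mm over their backs; the gripper's body (76 mm by 85 mm) begins 54 mm behind the grasp point. The pads swing forward as they close: fully open they stand 13 mm farther back than shut.
Start: joints at [1.115, 0.241, 0.005, 1.335, 0, 1.571], TCP at [0.22, 0.449, 0.231] pointing down, gripper open.
Joint ranges: [-2.72, 2.72], [-1.05, 1.87], [-1.09, 1.28], [-1.99, 2.15], [-1.42, 1.44], [-3.14, 3.14]. Speed limits (rad/s): [2.79, 2.79, 3.14, 3.14, 3.14, 3.14].

### API

Orientations are given as a unit quaternion [x, y, z, w].
In Python, from workcell import bot gives the robot as it stands.
- The arm moves only by the tool step_arm, never from a script. Its argument "targets" is text: rows parted by semicolons, each of 7 numbers parted by spaces: the opening, from -1 (shut) to 1 (fully open), so that 0 is half open, then the shift along the world's x, y, z normalised to -1 to 1, where 1 is 0.5 m, then the turn, a rotation vector about the world's x, y, z normalised to -1 to 1, where 1 is pi/4 rad. In form: gripper x y z wx wy wz; .... A call has 1 to 10 rows; each row is the pose to reach, as a shift and turn from the pose commanded when the call began; what a row does not reach only later rows make up. A row lasts 1/12 s, in which the tool goes at most 41.7 mm and 7.16 degrees, less where a joint would pass 70% of its speed; a pose out of reach is approached as far as the arm can. A call with a number of a shift or a turn outside -1 to 1 is refused whole. A call with a gripper value outside its range is refused whole. The fingers move at their own pace and stop on an object; the grip force is fixed at half the most. Time passes only in rows, so rows that repeat a pose let the fingers close. It gives the time, the measured TCP pose, the force, the opening and the grip force at its end, in the units of the state.
- bot.get_obs(): the state, without advancing time (a new reading comes with each control period).
- bot.camera(name): name is "side" or "top"; returns the picture (420x560x3 uint8, red, green, blue); there is no depth.
- bot.camera_info(name): a dict with "vertical_fov" (degrees; the focal length in pixels is half the picture's height over the tangent of half this angle, whatever the lens; pixels are square), "cx", "cy" (the principal point, pixels), "D" ([k1, k2, p1, p2, k3] as OpenCV has them; the pictures are not rectified), "pose" (4x4, takes a point from camera to world coordinates). Camera axes: x right, y up, looking along -z (the intrinsics and any distortion apply to the point x, -y, -z); pixel columns grow to the right and rows downward; lengths in m; the calibration is good to about 2 mm. A picture is of the moment at which its call begins. camera_info takes no time and is no camera call.
- bot.job_done(): hands the job in; it is judged then, once.
The state is a dict: "clock": time; "joint_pos": joint angles; "joint_vel": joint speeds; "tau": joint torques, N m; "eef_pos": TCP position; "tool_rot": TCP orientation; "ft_force": force on the tool from outside, world axes, zero at the start; "ft_torque": the same for the moment, N m; "grip_width": finger opening in m; "grasp_force": force on a finger pad.
Only numpy, scipy, OpenCV 4.12 (cv2) and the standard library are available. Lean on these libraries where they do the work, as an engineer would, in place of code of your own. Each camera call takes 0.05 s, during which the arm holds its last target. There are 200 camera calls.

### The job

The stamp drawer of the low grey unit has no handle and is held shut by a hidden spring catch. Take the pin tool out of the wooden rack (the one with the plain round straight handle, a flat steel collar and a long thin steel pin), push its pin straight down through the round hole in the unit's lid until the catch lets go and the drawer springs open, then stand the tool upright again in the same rack hole it came from, with its collar resting on the rack, and let go.

Things in the scene. Friction and masses are not known exactly. Their poses are not given: they have to be found in the camera images.
- pin_centre (a point): Middle of the pin tool's wooden handle (26 mm diameter, 60 mm long: 30 mm either way); z axis up along the tool. Below the handle a steel collar (44 mm diameter, 6 mm thick), whose underside, 36 mm below this point, rests on the rack, then the pin. Loose, about 0.12 kg. The other two tools have a pear-shaped and a flat rectangular handle and reach 132 mm above the table: lift the pin over them.
- pin_tip (a point): Round lower end of the pin tool's steel pin (8 mm diameter, 75 mm long under the collar), 111 mm below pin_centre on the tool's axis; z axis up the tool. The tool stands upright in any one of three 26 mm holes, in a row 85 mm apart, of the fixed wooden rack: a 10 mm plate, top 90 mm above the table, open underneath.
- access_hole (a point): Centre of the 28 mm round hole at the top face of the level 4 mm lid of the fixed grey unit (220 deep, 240 wide, 95 mm high); z up, x to its back. Under it the catch's 46 mm square press plate, top 35 mm below this point, sprung up (3 to 6 N): it trips 8 mm down (tip 43 mm below this point), stops hard 18 mm down, and rises again. A loose 42 mm high bowl is on the lid, 130 mm off.
- drawer (a joint): How far the unit's drawer is out, in m: 0 shut and caught, 0.07 fully open. Its front is the unit's whole white front panel, without a handle, facing the robot. When the catch trips, a spring drives it out towards the robot (-x of the unit) in under a second and holds it open.
Things that resemble listed ones, but are neither listed nor needed, are in the scene too. What is shaped like the part that bears pin_centre but green or orange is not meant.

How it is judged:
By the outcome, as a careful person would: the job done as asked, in the order asked, and still so for the second after the job is handed in, with the robot touching nothing.
It also fails if it takes over 51 s, if anything falls off the work surface, if the arm or the gripper's body presses on something with over 40 N, if the wrist force passes 120 N, or if a joint passes its speed limit or range.

## Working session

There is one attempt and no reset: what is moved stays moved. The work goes in short steps, Python scripts to look and compute and a tool call to move; the robot and the scene stay as the last step left them, time stands still between calls to the robot, and variables do not carry over. Pictures are saved under pics/ and viewed, at most 10 in all, crops included, and the job is handed in when it is done.

Besides the shell and the picture viewer there is one more tool, called after "Emit:" as name(argument=value, ...) on one line, values as JSON. step_arm: Moves the arm, as the interface text tells. Scaled input: -1 to 1 covers 0.5 m each way for a shift and pi/4 rad each way for a turn. Its arguments: {"type":"object","properties":{"targets":{"type":"string"}},"required":["targets"]}

```bash
mkdir -p pics; cat > h.py <<'E'
import numpy as np, cv2
from workcell import bot
def K(n):
    i=bot.camera_info(n); f=210/np.tan(np.radians(i["vertical_fov"])/2)
    return np.array([[f,0,i["cx"]],[0,f,i["cy"]],[0,0,1.]]),np.array(i["D"],float),np.array(i["pose"])
def ray(n,uv):
    k,D,P=K(n); q=cv2.undistortPoints(np.array([[uv]],float),k,D)[0,0]
    d=P[:3,:3]@np.array([q[0],-q[1],-1]); return P[:3,3],d
def plane(n,uv,z):
    o,d=ray(n,uv); return o+d*(z-o[2])/d[2]
def proj(n,p):
    k,D,P=K(n); c=P[:3,:3].T@(np.array(p)-P[:3,3]); c=c*[1,-1,-1]
    return cv2.projectPoints(c.reshape(1,1,3),np.zeros(3),np.zeros(3),k,D)[0].ravel()
def tri(a,b,na="top",nb="side"):
    o,d=ray(na,a);q,e=ray(nb,b)
    s=np.linalg.lstsq(np.c_[d,-e],q-o,rcond=None)[0]
    x,y=o+d*s[0],q+e*s[1]; return (x+y)/2,np.linalg.norm(x-y)
def snap(n,f):
    im=bot.camera(n)[:,:,::-1].copy(); cv2.imwrite("pics/"+f,im); return im
E
python3 - <<'E'
from h import *
for n in("top","side"):
    snap(n,n+"0.png"); print(n,K(n)[2].round(3).tolist(),K(n)[0][0,0],K(n)[1])
print(bot.get_obs())
E
```

```text
top [[-0.012, 0.99, -0.143, 0.404], [-1.0, -0.013, -0.003, 0.109], [-0.005, 0.143, 0.99, 0.949], [0.0, 0.0, 0.0, 1.0]] 390.52427027098395 [-0.07550351  0.          0.          0.          0.        ]
side [[0.937, 0.178, -0.299, 0.211], [-0.348, 0.474, -0.809, -0.724], [-0.003, 0.862, 0.506, 0.639], [0.0, 0.0, 0.0, 1.0]] 437.0862945644039 [-0.07015544  0.          0.          0.          0.        ]
{'clock': 0.1, 'joint_pos': array([ 1.11499384e+00,  2.41326920e-01,  3.87534965e-03,  1.33516712e+00,
       -9.83298314e-06,  1.57083161e+00]), 'joint_vel': array([-1.10533168e-03, -1.61602514e-03,  2.81844508e-03,  4.42172727e-04,
       -3.28436515e-05, -1.91916111e-03]), 'tau': array([-7.17986295e-04, -3.73137724e+01,  2.53010362e+01,  1.08249634e-02,
       -5.75727404e-05, -2.88046280e-07]), 'eef_pos': array([0.2198546 , 0.448464  , 0.23051356]), 'tool_rot': array([ 2.25950624e-01,  9.74138330e-01, -8.88736221e-04, -2.01061659e-04]), 'ft_force': array([ 0.90703278,  0.51134912, -0.94520235]), 'ft_torque': array([ 0.05088551, -0.00057327,  0.0204323 ]), 'grasp_force': 0.0, 'grip_width': 0.08573192936095761}
```

View pics/top0.png

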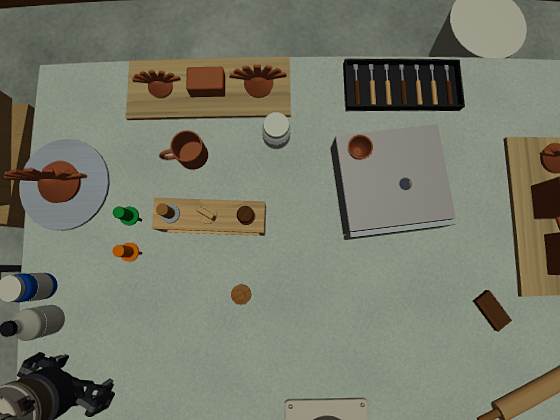

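View pics/side0.png

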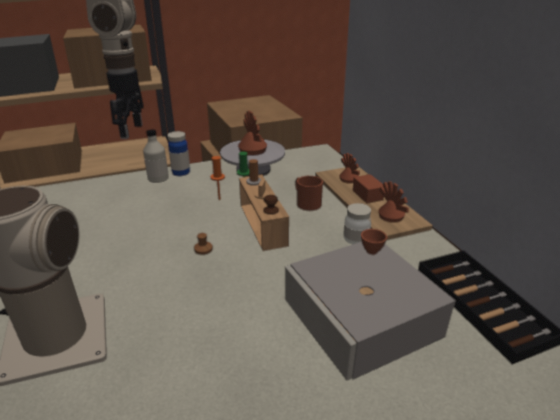

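The top view shows the rack at about (210,215). Its three tools are a round handle with a grey collar at (168,212), a flat handle at (206,213) and a pear-shaped handle at (245,215). The green (125,215) and orange (126,252) look-alikes stand off the rack. The tool at (168,212), side view (253,172), fits the description. The access hole is at (405,184) in the top view and (366,291) in the side view. I'll confirm the tool with an enlarged crop.

```bash
python3 - <<'E'
from h import *
t=cv2.imread("pics/top0.png"); s=cv2.imread("pics/side0.png")
a=cv2.resize(t[190:245,140:275],None,fx=5,fy=5,interpolation=cv2.INTER_CUBIC)
b=cv2.resize(s[150:250,230:300],None,fx=3,fy=3,interpolation=cv2.INTER_CUBIC)
c=cv2.resize(t[160:205,380:430],None,fx=5,fy=5,interpolation=cv2.INTER_CUBIC)
d=cv2.resize(s[275:305,340:390],None,fx=5,fy=5,interpolation=cv2.INTER_CUBIC)
o=np.zeros((590,700,3),np.uint8); o[:275,:675]=a; o[285:585,:210]=b; o[285:510,220:470]=c;o[285:435,450:700]=d
cv2.imwrite("pics/crop0.png",o)
# hole: dark blob in lid
g=cv2.cvtColor(t,cv2.COLOR_BGR2GRAY)[165:205,385:425]
m=(g<np.median(g)-25).astype(np.uint8); n,l,st,ce=cv2.connectedComponentsWithStats(m)
for i in range(1,n): print("hole",st[i],ce[i]+[385,165])
uv=ce[1+np.argmax(st[1:,4])]+[385,165]; p=plane("top",uv,.095); print(p,proj("side",p))
# lid corners & rack corners
for q in[(333,134),(438,126),(454,218),(346,234)]: print("lid",plane("top",q,.095).round(4))
for q in[(154,198),(266,201),(265,234),(153,231)]: print("rack",plane("top",q,.09).round(4))
hsv=cv2.cvtColor(t,cv2.COLOR_BGR2HSV)
m=((hsv[...,1]<60)).astype(np.uint8)[200:226,154:186]
n,l,st,ce=cv2.connectedComponentsWithStats(m)
for i in range(1,n):
    if st[i,4]>20: print("grey",st[i],ce[i]+[154,200])
for q in[(206,213),(245,215)]: print(plane("top",q,.13))
E
```

```text
hole [ 14  13  13  12 126] [405.06349206 183.3968254 ]
[ 0.58286576 -0.18060498  0.095     ] [365.48682425 289.93879068]
lid [ 0.6998 -0.022   0.095 ]
lid [ 0.7179 -0.2675  0.095 ]
lid [ 0.503  -0.2872  0.095 ]
lid [ 0.4711 -0.0427  0.095 ]
rack [0.5579 0.3846 0.09  ]
rack [0.5475 0.1323 0.09  ]
rack [0.4739 0.1352 0.09  ]
rack [0.4833 0.3845 0.09  ]
grey [  6   4  20  19 157] [171.66242038 214.07643312]
[0.51674977 0.25889761 0.13      ]
[0.51141204 0.17595074 0.13      ]
```

View pics/crop0.png

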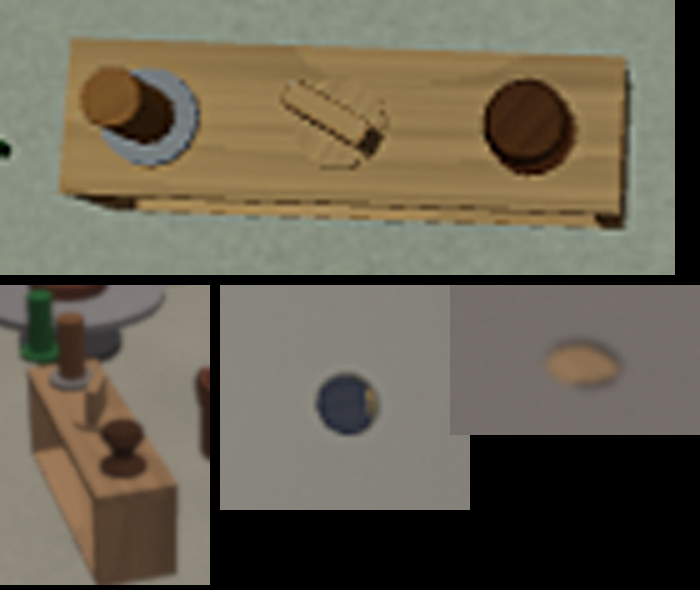

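The crop confirms it: the tool in the left hole (top view 168,212) has a plain round handle and a steel collar. The middle one is flat and the right one is pear-shaped. The hole shows clearly in both views.

```bash
python3 - <<'E'
from h import *
p,e=tri((405.3,183.5),(366,290)); print("hole",p,e, plane("top",(405.3,183.5),.095))
print("handle top",plane("top",(161.6,208.7),.156)); print("collar",plane("top",(169.6,213.1),.096))
print(tri((161.6,208.7),(253.2,161)))
print("proj handle top side", proj("side",plane("top",(161.6,208.7),.156)))
from scipy.spatial.transform import Rotation as R
o=bot.get_obs();print(R.from_quat(o["tool_rot"]).as_matrix().round(4))
E
```

```text
hole [ 0.58304615 -0.18127195  0.09517246] 0.000953192947056491 [ 0.58262383 -0.18112998  0.095     ]
handle top [0.52332021 0.34677529 0.156     ]
collar [0.52224549 0.3464407  0.096     ]
(array([0.52486102, 0.34731896, 0.15328679]), np.float64(0.00232086129721909))
proj handle top side [252.27310029 160.2936261 ]
[[-8.979e-01  4.402e-01 -8.000e-04]
 [ 4.402e-01  8.979e-01 -1.600e-03]
 [-0.000e+00 -1.800e-03 -1.000e+00]]
```

Emit:
step_arm(targets="0.4 0.2 -0.07 0 0 0 -0.3; 0.4 0.4 -0.14 0 0 0 -0.6; 0.4 0.606 -0.204 0 0 0 -1; 0.4 0.606 -0.204 0 0 0 -1; 0.4 0.606 -0.204 0 0 0 -1; 0.4 0.606 -0.204 0 0 0 -1; 0.4 0.606 -0.204 0 0 0 -1; 0.4 0.606 -0.204 0 0 0 -1; 0.4 0.606 -0.204 0 0 0 -1; 0.4 0.606 -0.204 0 0 0 -1")

```text
clock: 0.93
eef_pos: [0.5241, 0.3456, 0.2297]
tool_rot: [0.583, 0.813, -0.001, -0.001]
ft_force: [-0.7, -0.3, 0.1]
grip_width: 0.0598
grasp_force: 0.0
```

Emit:
step_arm(targets="0.4 0 0 0 0 0 -0.42; 0.4 0 0 0 0 0 -0.42; 0.4 0 0 0 0 0 -0.42; 0.4 0 0 0 0 0 -0.42; 0.4 0 0 0 0 0 -0.42; 0.4 0 0 0 0 0 -0.42")

```text
clock: 1.43
eef_pos: [0.5221, 0.3475, 0.2314]
tool_rot: [0.706, 0.708, -0.0, -0.0]
ft_force: [-0.1, 0.4, 0.4]
grip_width: 0.06
grasp_force: 0.0
```

Emit:
step_arm(targets="0.4 0 0 -0.06 0 0 0; 0.4 0 0 -0.12 0 0 0; 0.4 0 0 -0.18 0 0 0; 0.4 0 0 -0.21 0 0 0; 0.4 0 0 -0.238 0 0 0; 0.4 0 0 -0.238 0 0 0; 0.4 0 0 -0.238 0 0 0")

```text
clock: 2.02
eef_pos: [0.5223, 0.3468, 0.1117]
tool_rot: [0.707, 0.707, -0.001, -0.0]
ft_force: [-0.6, -0.4, 0.9]
grip_width: 0.0596
grasp_force: 0.0
```

```bash
python3 - <<'E'
from h import *
t=snap("top","t1.png"); s=snap("side","s1.png")
o=np.zeros((450,760,3),np.uint8)
o[:,:375]=cv2.resize(t[170:260,130:205],None,fx=5,fy=5); o[:,385:760]=cv2.resize(s[120:210,215:290],None,fx=5,fy=5)
cv2.imwrite("pics/c1.png",o); print(bot.get_obs()["eef_pos"])
E
```

```text
[0.52363357 0.34759859 0.11368667]
```

View pics/c1.png

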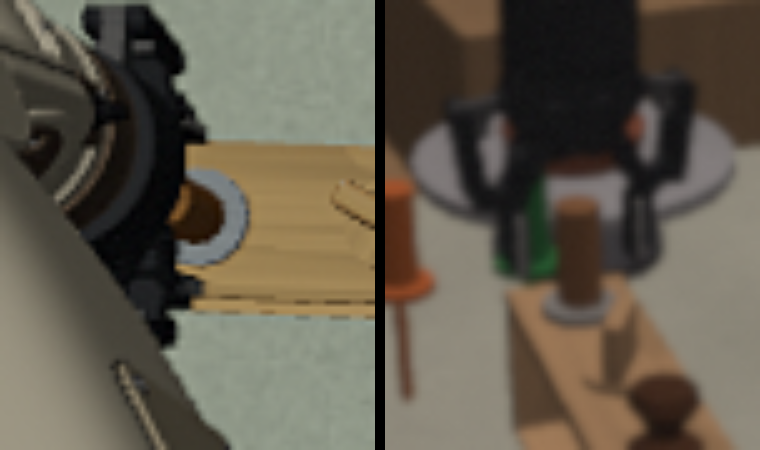

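```bash
python3 - <<'E'
from h import *
for z in (.096,.112,.12,.156): 
  for x in(.485,.523,.561):
    u=proj("side",(x,.347,z)); print(z,x,(u-[215,120])*5+[385,0])
print((proj("top",(.523,.347,.185))-[130,170])*5)
E
```

```text
0.096 0.485 [509.57396968 309.85405926]
0.096 0.523 [574.39804886 299.26530198]
0.096 0.561 [638.08504894 288.88579918]
0.112 0.485 [508.16629547 284.04841664]
0.112 0.523 [573.4230115  273.62395613]
0.112 0.561 [637.52708465 263.41060606]
0.12 0.485 [507.45709321 271.02034944]
0.12 0.523 [572.93179178 260.68014038]
0.12 0.561 [637.24597267 250.55196826]
0.156 0.485 [504.22100807 211.34170376]
0.156 0.523 [570.69048173 201.39853317]
0.156 0.561 [635.96322328 191.67155596]
[136.30219247 183.75805123]
```

The crop shows the two fingertips at about (513,272) and (640,265), straddling the handle at x≈578. This agrees with the projected TCP to within 2 mm, so I'll close.

Emit:
step_arm(targets="-1 0 0 0 0 0 0; -1 0 0 0 0 0 0; -1 0 0 0 0 0 0; -1 0 0 0 0 0 0; -1 0 0 0 0 0 0; -1 0 0 0 0 0 0; -1 0 0 0 0 0 0; -1 0 0 0 0 0 0")

```text
clock: 2.78
eef_pos: [0.5237, 0.3474, 0.1137]
tool_rot: [0.707, 0.707, 0.001, 0.0]
ft_force: [-0.4, -0.5, 5.6]
grip_width: 0.0245
grasp_force: 58.9
```

Emit:
step_arm(targets="-1 0 0 0.04 0 0 0; -1 0 0 0.1 0 0 0; -1 0 0 0.16 0 0 0; -1 0 0 0.22 0 0 0; -1 0 0 0.28 0 0 0; -1 0 0 0.32 0 0 0; -1 0 0 0.32 0 0 0; -1 0 0 0.32 0 0 0")

```text
clock: 3.45
eef_pos: [0.5236, 0.3472, 0.273]
tool_rot: [0.707, 0.707, 0.001, 0.0]
ft_force: [0.1, -0.6, -1.8]
grip_width: 0.0246
grasp_force: 59.0
```

```bash
python3 - <<'E'
from h import *
s=snap("side","s2.png")
cv2.imwrite("pics/c2.png",cv2.resize(s[40:220,180:340],None,fx=3.3,fy=3.3,interpolation=cv2.INTER_CUBIC)); o=bot.get_obs(); print(o["eef_pos"],o["joint_pos"],o["grip_width"])
for z in(.16,.175,.286,.25): print(z,(proj("side",(.523,.347,z))-[180,40])*3.3)
E
```

```text
[0.52285926 0.34675858 0.27119129] [ 5.85616541e-01  4.99907559e-01  4.85748662e-01  1.55797215e+00
 -4.13681873e-05  2.15670592e+00] 0.024365737237424172
0.16 [237.88928573 392.50575711]
0.175 [237.26145003 375.81432265]
0.286 [232.43037316 245.84239586]
0.25 [234.03326675 289.2738637 ]
```

View pics/c2.png

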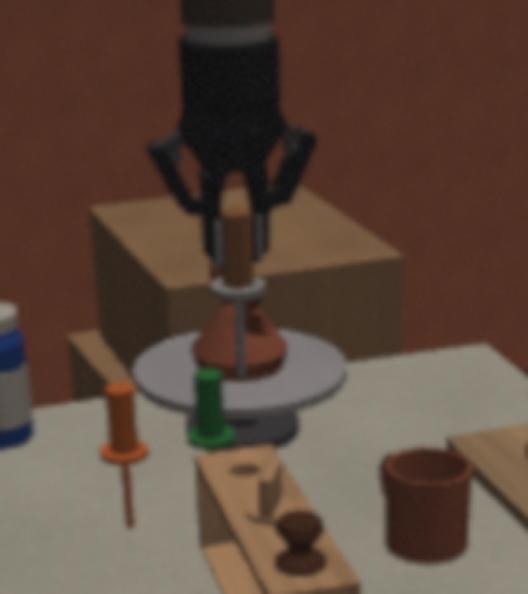

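Tool is upright in the grip, collar at (238,288) and tip at (241,377) in the crop, which matches the expected tip height of 0.175 m. The left rack hole is visible and empty at (246,469).

Emit:
step_arm(targets="-1 0.005 -0.04 0 0 0 0; -1 0.01 -0.1 0 0 0 0; -1 0.02 -0.17 0 0 0 0; -1 0.03 -0.24 0 0 0 0; -1 0.04 -0.31 0 0 0 0; -1 0.05 -0.38 0 0 0 0; -1 0.05 -0.45 0 0 0 0; -1 0.06 -0.5 0 0 0 0; -1 0.06 -0.53 0 0 0 0; -1 0.06 -0.53 0 0 0 0")

```text
clock: 4.33
eef_pos: [0.5519, 0.0783, 0.2697]
tool_rot: [0.709, 0.705, -0.002, -0.001]
ft_force: [-0.0, 0.4, -1.2]
grip_width: 0.0249
grasp_force: 59.1
```

Emit:
step_arm(targets="-1 0.005 -0.04 0 0 0 0; -1 0.01 -0.1 0 0 0 0; -1 0.02 -0.17 0 0 0 0; -1 0.03 -0.24 0 0 0 0; -1 0.04 -0.31 0 0 0 0; -1 0.05 -0.38 0 0 0 0; -1 0.06 -0.45 0 0 0 0; -1 0.06 -0.5 0 0 0 0; -1 0.06 -0.526 0 0 0 0; -1 0.06 -0.526 0 0 0 0")

```text
clock: 5.17
eef_pos: [0.5823, -0.183, 0.2699]
tool_rot: [0.708, 0.706, -0.001, -0.002]
ft_force: [0.7, 0.7, -0.8]
grip_width: 0.0247
grasp_force: 59.1
```

Emit:
step_arm(targets="-1 0 0 -0.05 0 0 0; -1 0 0 -0.1 0 0 0; -1 0 0 -0.12 0 0 0; -1 0 0 -0.12 0 0 0; -1 0 0 -0.12 0 0 0")

```text
clock: 5.58
eef_pos: [0.5828, -0.1795, 0.2118]
tool_rot: [0.707, 0.708, -0.0, -0.001]
ft_force: [0.3, 0.1, -1.2]
grip_width: 0.0245
grasp_force: 59.1
```

```bash
python3 - <<'E'
from h import *
s=snap("side","s3.png")
cv2.imwrite("pics/c3.png",cv2.resize(s[150:350,270:450],None,fx=3,fy=3,interpolation=cv2.INTER_CUBIC)); o=bot.get_obs(); print(o["eef_pos"],o["joint_pos"],o["grip_width"])
for z in(.115,.095): print(z,(proj("side",(.583,-.181,z))-[270,150])*3)
E
```

```text
[ 0.58353744 -0.1800341   0.21312895] [-2.99389206e-01  4.71182433e-01  2.91141378e-01  1.39015358e+00
  2.66744822e-04  1.27024478e+00] 0.024841696690739927
0.115 [290.13288239 395.50249836]
0.095 [286.95811429 420.14804713]
```

View pics/c3.png

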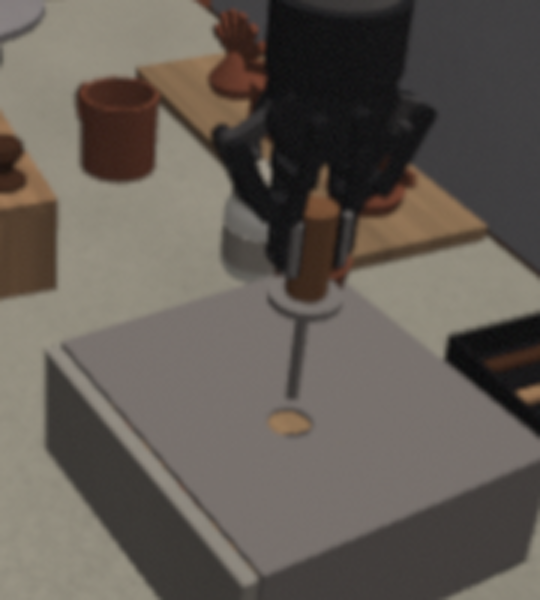

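The tip is at (292,397) just above the hole at (289,423), within a pixel of the prediction, so I'll press.

Emit:
step_arm(targets="-1 0 0 -0.03 0 0 0; -1 0 0 -0.06 0 0 0; -1 0 0 -0.09 0 0 0; -1 0 0 -0.1 0 0 0; -1 0 0 -0.11 0 0 0; -1 0 0 -0.12 0 0 0; -1 0 0 -0.128 0 0 0; -1 0 0 -0.134 0 0 0; -1 0 0 -0.134 0 0 0; -1 0 0 -0.134 0 0 0")

```text
clock: 6.47
eef_pos: [0.5837, -0.1811, 0.1461]
tool_rot: [0.707, 0.707, 0.001, 0.001]
ft_force: [-0.1, 2.2, 3.7]
grip_width: 0.025
grasp_force: 59.3
```

```bash
python3 - <<'E'
from h import *
s=snap("side","s4.png"); a=cv2.imread("pics/s3.png")
d=cv2.absdiff(s,a).max(2)[230:400,250:360]>25
print(d.sum(), bot.get_obs()["ft_force"],bot.get_obs()["eef_pos"])
cv2.imwrite("pics/c4.png",s[150:400,230:480])
E
```

```text
6487 [-0.80256164  0.43002476  3.46791125] [ 0.58370662 -0.18111695  0.14613538]
```

View pics/c4.png

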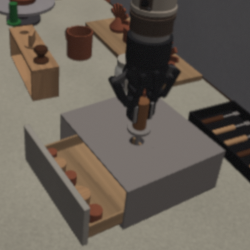

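The drawer (lower left, front panel at about (60,180)) is out. Retract, return over the rack hole, and lower.

Emit:
step_arm(targets="-1 0 0 0.04 0 0 0; -1 0 0 0.1 0 0 0; -1 0 0 0.16 0 0 0; -1 0 0 0.22 0 0 0; -1 0 0 0.254 0 0 0; -1 0 0 0.254 0 0 0; -1 0 0 0.254 0 0 0")

```text
clock: 7.1
eef_pos: [0.5838, -0.1814, 0.2728]
tool_rot: [0.707, 0.707, 0.0, 0.001]
ft_force: [0.2, 0.3, -2.0]
grip_width: 0.0253
grasp_force: 59.0
```

Emit:
step_arm(targets="-1 -0.005 0.04 0 0 0 0; -1 -0.01 0.1 0 0 0 0; -1 -0.02 0.17 0 0 0 0; -1 -0.03 0.24 0 0 0 0; -1 -0.04 0.31 0 0 0 0; -1 -0.05 0.38 0 0 0 0; -1 -0.05 0.45 0 0 0 0; -1 -0.06 0.5 0 0 0 0; -1 -0.06 0.53 0 0 0 0; -1 -0.06 0.53 0 0 0 0")

```text
clock: 7.93
eef_pos: [0.5516, 0.0871, 0.2694]
tool_rot: [0.706, 0.709, -0.002, -0.002]
ft_force: [-0.3, 0.8, -1.4]
grip_width: 0.0245
grasp_force: 59.1
```

Emit:
step_arm(targets="-1 -0.005 0.04 0 0 0 0; -1 -0.01 0.1 0 0 0 0; -1 -0.02 0.17 0 0 0 0; -1 -0.03 0.24 0 0 0 0; -1 -0.04 0.31 0 0 0 0; -1 -0.05 0.38 0 0 0 0; -1 -0.06 0.45 0 0 0 0; -1 -0.06 0.5 0 0 0 0; -1 -0.06 0.526 0 0 0 0; -1 -0.06 0.526 0 0 0 0")

```text
clock: 8.77
eef_pos: [0.5223, 0.349, 0.269]
tool_rot: [0.706, 0.708, -0.002, -0.001]
ft_force: [-0.0, -0.2, -1.1]
grip_width: 0.0248
grasp_force: 59.1
```

Emit:
step_arm(targets="-1 0 0 -0.05 0 0 0; -1 0 0 -0.1 0 0 0; -1 0 0 -0.14 0 0 0; -1 0 0 -0.14 0 0 0; -1 0 0 -0.14 0 0 0")

```text
clock: 9.18
eef_pos: [0.5223, 0.3447, 0.2]
tool_rot: [0.708, 0.706, -0.003, -0.0]
ft_force: [-0.6, 0.1, -0.0]
grip_width: 0.0246
grasp_force: 59.1
```

```bash
python3 - <<'E'
from h import *
s=snap("side","s5.png")
cv2.imwrite("pics/c5.png",cv2.resize(s[100:260,190:330],None,fx=3.5,fy=3.5,interpolation=cv2.INTER_CUBIC)); o=bot.get_obs(); print(o["eef_pos"],o["grip_width"])
for z in(.105,.09): print(z,(proj("side",(.523,.347,z))-[190,100])*3.5)
E
```

```text
[0.52329569 0.34562529 0.20201686] 0.02494972613025605
0.105 [219.69556126 269.41758782]
0.09 [220.3328091  286.15783752]
```

View pics/c5.png

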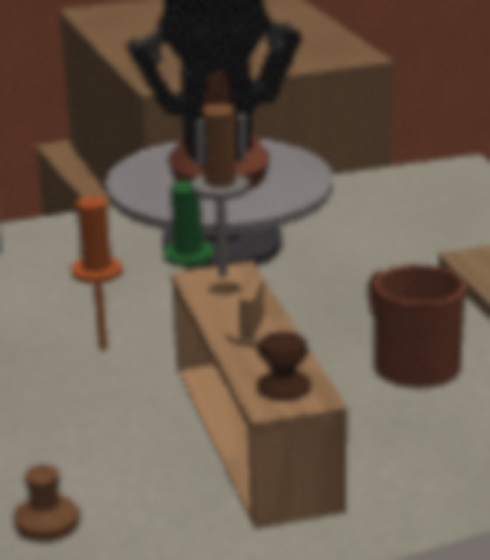

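The tip (222,273) is directly over the empty left hole (224,289).

Emit:
step_arm(targets="-1 0 0 -0.03 0 0 0; -1 0 0 -0.06 0 0 0; -1 0 0 -0.09 0 0 0; -1 0 0 -0.12 0 0 0; -1 0 0 -0.15 0 0 0; -1 0 0 -0.165 0 0 0; -1 0 0 -0.172 0 0 0; -1 0 0 -0.176 0 0 0; -1 0 0 -0.176 0 0 0; -1 0 0 -0.176 0 0 0")

```text
clock: 10.07
eef_pos: [0.5238, 0.3473, 0.1156]
tool_rot: [0.707, 0.707, 0.001, 0.0]
ft_force: [0.2, -1.4, -1.2]
grip_width: 0.0247
grasp_force: 59.1
```

Emit:
step_arm(targets="-1 0 0 -0.002 0 0 0; -1 0 0 -0.004 0 0 0; -1 0 0 -0.004 0 0 0")

```text
clock: 10.32
eef_pos: [0.5237, 0.3474, 0.1137]
tool_rot: [0.707, 0.707, 0.001, 0.0]
ft_force: [-0.3, -1.0, 3.3]
grip_width: 0.0246
grasp_force: 59.9
```

Contact force is up, so the collar is on the rack. Release and rise.

Emit:
step_arm(targets="0 0 0 0 0 0 0; 0.4 0 0 0 0 0 0; 0.4 0 0 0 0 0 0; 0.4 0 0 0 0 0 0; 0.4 0 0 0 0 0 0; 0.4 0 0 0 0 0 0")

```text
clock: 10.82
eef_pos: [0.523, 0.3469, 0.1121]
tool_rot: [0.707, 0.707, -0.0, -0.0]
ft_force: [-0.6, 0.2, 0.0]
grip_width: 0.0595
grasp_force: 0.0
```

Emit:
step_arm(targets="0.4 0 0 0.03 0 0 0; 0.4 0 0 0.08 0 0 0; 0.4 0 0 0.15 0 0 0; 0.4 0 0 0.22 0 0 0; 0.4 0 0 0.3 0 0 0; 0.4 0 0 0.35 0 0 0; 0.4 0 0 0.35 0 0 0; 0.4 0 0 0.35 0 0 0; 0.4 0 0 0.35 0 0 0; 0.4 0 0 0.35 0 0 0")

```text
clock: 11.65
eef_pos: [0.5224, 0.3465, 0.2853]
tool_rot: [0.707, 0.707, -0.002, -0.0]
ft_force: [-0.3, 0.8, -0.6]
grip_width: 0.0597
grasp_force: 0.0
```

```bash
python3 - <<'E'
from h import *
s=snap("side","s6.png"); print(bot.get_obs()["ft_force"])
cv2.imwrite("pics/c6.png",cv2.resize(s[100:380,190:460],None,fx=2,fy=2,interpolation=cv2.INTER_CUBIC))
E
```

```text
[ 0.2290186  -0.14091415 -1.116912  ]
```

View pics/c6.png

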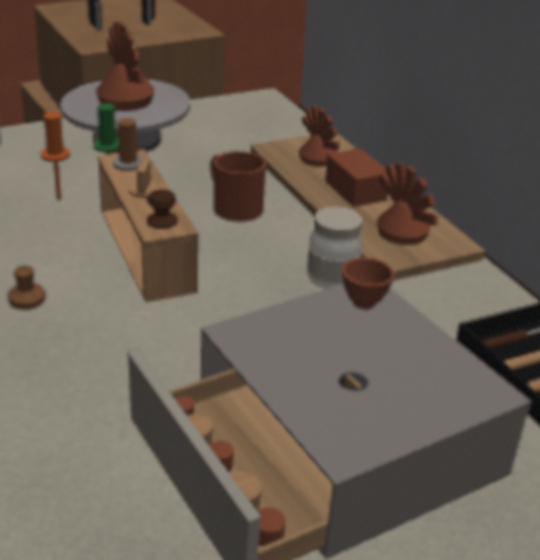

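The tool stands upright in its left hole with the collar seated at (127,160). The drawer is fully open, the bowl is undisturbed, and the gripper is clear.

```bash
python3 -c "
from workcell import bot
print(bot.job_done())"
```

```text
the job is handed in; nothing more can be done
None
```

The pin tool tripped the catch and the drawer sprang open; the tool is back upright in its original rack hole with the gripper clear, and the job was handed in at about 12 s (limit 51 s).

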